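Load a charged cell into the leak tester

TASK

Take the green battery cell out of the charging dock and fit it in the leak tester's battery bay: tuck its nub end under the hood and push it against the spring contact with the flat end still raised, then bring the flat end down in front of the end stop and press it until the two side clips hold the cell fully home. Be gentle: the spring contact must not be rammed against its stop and the cell must not be forced down hard. Leave the other things on the bench where they are.

Things in the scene. Friction and masses are not known exactly. Their poses are not given: they have to be found in the camera images.
- cell: green cylindrical battery cell, 30 mm diameter, 0.08 to 0.17 kg, with a white band near its nub end. Origin at the middle of its axis (34 mm from the flat end face, 36 mm from the nub tip); its y axis runs along the cylinder toward the nub. It lies level in the charging dock with its axis 35 mm above the bench and is lifted straight up; the middle 40 mm of its length is free on both sides for fingers, down to the dock's deck 12 mm above the bench
- cell_nub (a point): tip of the cell's nub (10 mm diameter, 2 mm high), on the axis, 36 mm from the cell's origin along +y; axes as the cell
- cell_flat (a point): centre of the cell's flat end face, on the axis, 34 mm from the cell's origin along -y; axes as the cell
- charger: fixed grey charging dock, 90 x 120 x 12 mm plate with two black saddles (at 26 mm either side of its middle along y, 10 mm long, tops 28 mm above the bench); origin at the centre of its underside, y along the cell
- tester: fixed leak tester: grey chassis plate 130 (x) x 170 (y) x 12 mm, a blue electronics box on it at x = +28 to +62 mm, 52 mm tall; the black battery cradle with its yellow hood at the +y end lies along y at x = -25 mm. Origin at the centre of the underside
- bay (a point): nominal centre of the battery bay, on its floor, 18 mm above the bench; axes as the tester, y along the bay toward hood and spring. The whole cradle (spring, hood, stop, clips) is clamped up to 10 mm either way along y from nominal: that offset is not measured, it must be felt or seen. A loaded cell is centred over the real bay centre, its axis 15 mm above the floor
- bay_spring (a point): nominal face centre of the free brass spring contact (22 mm disc), 30 mm from bay along y, 15 mm above the floor; the real one is shifted with the cradle. Pushed toward +y it yields 11 mm to a hard stop: 1 N at first touch, 1.2 N more per mm, 14 N at the stop (damped, 1.2 N per cm/s); a loaded cell keeps it pressed in 6 mm
- bay_hood (a point): nominal middle of the lower edge of the yellow hood's roof at its opening, 30 mm from bay along y, 42 mm above the floor (shifted with the cradle). The hood is 37 mm wide inside, 45 mm outside, 34 mm long, its top 46 mm above the floor
- bay_stop (a point): nominal top of the grey end stop's face, 34 mm from bay along -y, 8 mm above the floor (shifted with the cradle), 20 mm wide. For the flat end to swing down past it, the spring contact must be pressed in about 8 mm or more (10.5 N)
- bay_clips (a point): nominal point midway between the noses of the two steel side clips, 28 mm from bay along -y, 25 mm above the floor (shifted with the cradle). Clips 12 mm long, tops 28 mm above the floor, gap 24 mm; the cell coming down spreads them and they close over its upper half, 4 to 8 N. A cell tilted about 0.4 rad passes in above them. Low guides (8 mm high) centre it; none in the middle 28 mm
- threadlock_bottle: red bottle with black spout, 23 x 40 x 108 mm tall; origin at the centre of its underside; not to be moved
- valve_block: grey valve block with black top, 52 x 70 x 118 mm tall; origin at the centre of its underside; not to be moved
- pressure_switch: black upright pressure switch, 52 mm across, 135 mm tall; origin at the centre of its underside; not to be moved
- gauge_a: pressure gauge lying on its back, 68 x 50 x 23 mm; origin at the centre of its underside; not to be moved
- silencer_b: small bronze silencer lying down, 23 x 49 x 20 mm; origin at the centre of its underside; not to be moved
Mind the look-alikes: they are no part of the job. Several things have the shape of the cell; the one meant has the colours described above.

How it is judged:
By the outcome, as a careful person would: the job done as asked, in the order asked, and still so for the second after the job is handed in, with the robot touching nothing.
It also fails if it takes over 58 s, if anything falls off the work surface, if the arm or the gripper's body presses on something with over 40 N, if the wrist force passes 120 N, or if a joint passes its speed limit or range.

ROBOT

A 6-joint arm with a two-finger parallel gripper is mounted at the origin on a cart in front of the work surface, level with it; the furniture and walls round the work are solid. World frame = base frame: x ahead of the robot, y to its left, z up, the work surface at z = 0. Lengths are in m, angles in rad, forces in N, time in s.
With the tool pointing down it reaches from about 0.25 to 0.8 m from the base axis. Payload 3.9 kg.
Tool frame: the origin (TCP) lies at the very end of the fingers, on their centre line; the grasp point (between the pads) lies 19 mm behind it; z points along the fingers, y is the line along which they close (so a half turn about z gives the same grasp; the last joint's range is limited). The gripper opens to 85 mm and grips with 20 to 120 N. Pads are 22 mm wide; open, the fingers measure 114 mm over their backs; the gripper's body (76 mm by 85 mm) begins 54 mm behind the grasp point. The pads swing forward as they close: fully open they stand 13 mm farther back than shut.
Start: joints at [-1.279, 0.26, -0.138, 1.173, 0, 1.571], TCP at [0.151, -0.503, 0.231] pointing down, gripper open.
Joint ranges: [-2.78, 2.78], [-0.83, 1.72], [-1.28, 1.37], [-1.9, 2.12], [-1.57, 1.48], [-3.14, 3.14]. Speed limits (rad/s): [2.57, 2.57, 3.14, 3.14, 3.14, 3.14].

INTERFACE

Orientations are given as a 3x3 rotation matrix whose columns are the frame's x, y, z axes.
In Python, from bench import get_obs, camera, close_job gives the robot as it stands.
- The arm moves only by the tool carry_out, never from a script. Its argument "rows" is text: rows parted by semicolons, each of 7 numbers parted by spaces: the shift along the tool's x, y, z in mm, then the turn, a rotation vector about the tool's x, y, z in degrees, then the finger opening in mm, from 0 to 85.4. In form: tx ty tz wx wy wz jaw; .... A call has 1 to 20 rows; each row is the pose to reach, as a shift and turn from the pose commanded when the call began, along the tool's axes at that moment; what a row does not reach only later rows make up. A row lasts 1/12 s, in which the tool goes at most 41.7 mm and 7.16 degrees, less where a joint would pass 70% of its speed; a pose out of reach is approached as far as the arm can. A call with a gripper value outside its range is refused whole. The fingers move at their own pace and stop on an object; "newtons" is the grip in N (left out, the last holds). Time passes only in rows, so rows that repeat a pose let the fingers close. It gives the time, the measured TCP pose, the force, the opening and the grip force at its end, in the units of the state.
- get_obs(): the state, without advancing time (a new reading comes with each control period).
- camera(name): name is "scene" or "side" or "wrist"; returns a dict with "pixels" (400x640x3 uint8, red, green, blue), "fx", "fy", "cx", "cy" (pixels), "k1" (the pictures are not rectified: a ray, as slopes to the right and down, at radius r is drawn at 1 + k1 r^2 times it, then the intrinsics apply), "camera_from_world" (4x4, takes a point from world to camera coordinates); the wrist camera has in their place "mount" (4x4, takes a point from camera to tool coordinates, whose origin is the TCP and whose axes are the flange's). Camera axes: x right, y down, z forward; pixel columns grow to the right and rows downward; lengths in m; the calibration is good to about 2 mm. A picture is of the moment at which its call begins: read the wrist's pose just before it. There is no depth.
- close_job(): hands the job in; it is judged then, once.
The state is a dict: "time_s": time; "joints": joint angles; "qd": joint speeds; "tau": joint torques, N m; "ee_pos": TCP position; "eef_rot": TCP orientation; "wrist_force": force on the tool from outside, world axes, zero at the start; "wrist_torque": the same for the moment, N m; "opening": finger opening in m; "gripper_force": force on a finger pad.
Only numpy, scipy, OpenCV 4.12 (cv2) and the standard library are available. Lean on these libraries where they do the work, as an engineer would, in place of code of your own. Each camera call takes 0.05 s, during which the arm holds its last target. There are 200 camera calls.

## Working session

There is one attempt and no reset: what is moved stays moved. The work goes in short steps, Python scripts to look and compute and a tool call to move; the robot and the scene stay as the last step left them, time stands still between calls to the robot, and variables do not carry over. Pictures are saved under pics/ and viewed, at most 10 in all, crops included, and the job is handed in when it is done.

Besides the shell and the picture viewer there is one more tool, called after ">>>" as name(argument=value, ...), one argument or row to a line, values as JSON. carry_out: Moves the arm, as the interface text tells. Its arguments: {"type":"object","properties":{"rows":{"type":"string"},"newtons":{"type":"number"}},"required":["rows"]}

```bash
mkdir -p pics; ls
cat > h.py <<'E'
import numpy as np,cv2,json
from bench import get_obs,camera
def save(n,f):
    o=get_obs(); c=camera(n); cv2.imwrite('pics/'+f+'.png',c['pixels'][:,:,::-1])
    d={k:(np.array(v).tolist()) for k,v in c.items() if k!='pixels'}
    d['R']=np.array(o['eef_rot']).tolist(); d['p']=np.array(o['ee_pos']).tolist()
    json.dump(d,open('pics/'+f+'.json','w')); return d
def T(d):
    if 'camera_from_world' in d: return np.array(d['camera_from_world'])
    W=np.eye(4);W[:3,:3]=d['R'];W[:3,3]=d['p']
    return np.linalg.inv(W@np.array(d['mount']))
def ray(d,u,v):
    x=np.array([(u-d['cx'])/d['fx'],(v-d['cy'])/d['fy']]); s=x.copy()
    for _ in range(20): s=x/(1+d['k1']*(s@s))
    M=T(d);R=M[:3,:3]; return -R.T@M[:3,3], R.T@np.array([s[0],s[1],1])
def onz(d,u,v,z):
    o,r=ray(d,u,v); return o+r*(z-o[2])/r[2]
def proj(d,P):
    M=T(d); q=M[:3,:3]@np.array(P)+M[:3,3]; s=q[:2]/q[2]; s=s*(1+d['k1']*(s@s))
    return np.array([s[0]*d['fx']+d['cx'],s[1]*d['fy']+d['cy']])
def load(f): return json.load(open('pics/'+f+'.json'))
E
python3 - <<'E'
from h import *
for n in('scene','side','wrist'):
    d=save(n,n+'0'); print(n,np.round(np.linalg.inv(T(d)),3).tolist(),d['fx'],d['k1'],d.get('mount'))
a=[cv2.imread(f'pics/{n}0.png') for n in('scene','side','wrist')]
cv2.imwrite('pics/m0.png',np.vstack(a[:2])[:, :])
E
```

```text
pics
scene [[-0.619, -0.525, 0.584, -0.528], [-0.785, 0.397, -0.475, 0.859], [0.017, -0.753, -0.658, 1.348], [0.0, 0.0, 0.0, 1.0]] 510.46406462155346 -0.02639603591887419 None
side [[-0.979, -0.109, 0.17, 0.317], [-0.202, 0.536, -0.819, 1.195], [-0.002, -0.837, -0.547, 0.919], [0.0, 0.0, 0.0, 1.0]] 495.0952556755154 -0.03913055849374703 None
wrist [[0.289, -0.918, -0.272, 0.219], [-0.957, -0.278, -0.081, -0.481], [-0.002, 0.284, -0.959, 0.373], [0.0, 0.0, 0.0, 1.0]] 275.7017528840619 -0.028379514780833445 [[0.0015735701087999216, -0.9589036666408138, -0.2837274783659747, 0.07189512890356961], [0.9999987494893872, 0.0014641353454208673, 0.0005977686434467346, -0.00101773245760306], [-0.0001577871144612534, -0.28372806419262125, 0.9589047714412172, -0.14282061599898493], [0.0, 0.0, 0.0, 1.0]]
```

View pics/scene0.png

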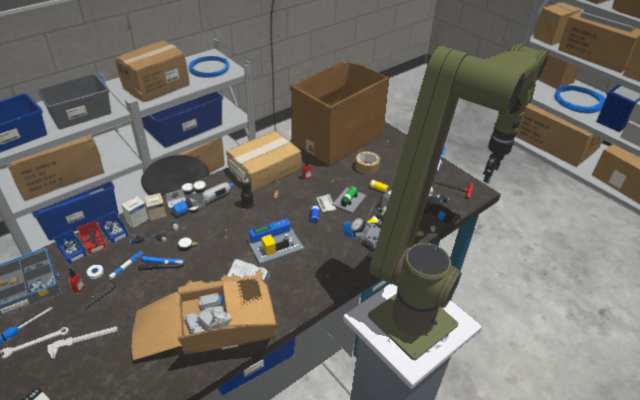

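View pics/side0.png

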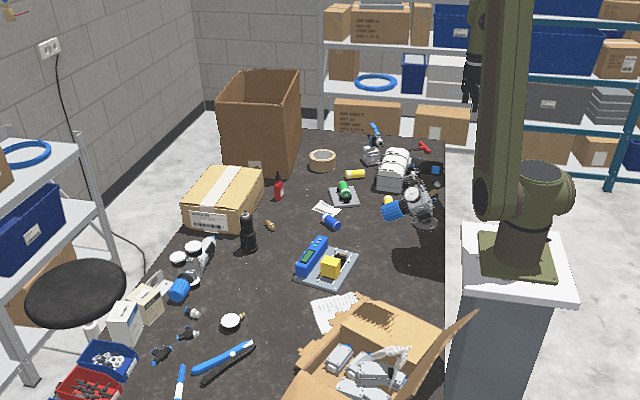

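The green cell is in a grey dock at scene (349,196) and side (344,188). The look-alikes are a blue cell at scene (314,213) / side (330,222) and yellow ones at scene (379,186) and (373,220). I choose the green one and check it, together with the tester at scene (274,241) / side (328,265), in a close crop.

Run:
```python
import cv2,numpy as np
s=cv2.imread('pics/scene0.png');d=cv2.imread('pics/side0.png')
f=lambda a,x,y,w,h:cv2.resize(a[y:y+h,x:x+w],(400,300),interpolation=cv2.INTER_CUBIC)
# scale: 5
m=np.vstack([np.hstack([f(s,310,170,80,60),f(s,235,210,80,60)]),np.hstack([f(d,305,160,80,60),f(d,285,232,80,60)])])
cv2.imwrite('pics/crop0.png',m)
```

```text
(no output)
```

View pics/crop0.png

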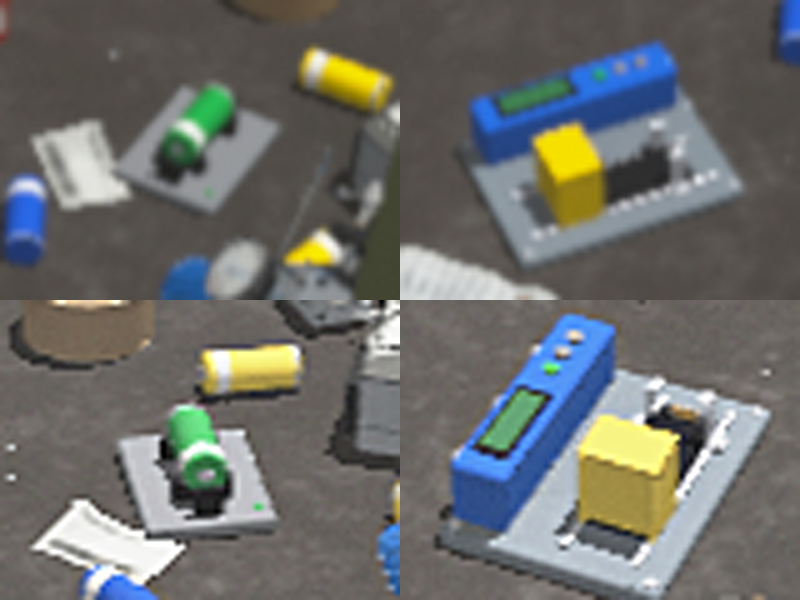

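The crop confirms the green cell with its white band at its lower end (nub end), in the grey dock. The tester's hood is at the left/lower end. Now I fit poses from the plate corners.

Run:
```python
from h import *
from scipy.optimize import least_squares
s=load('scene0');d=load('side0')
def fit(name,hx,hy,sc,sd,x0):
    L=[(hx,hy),(-hx,hy),(-hx,-hy),(hx,-hy)]
    def w(p,l,z=.012):
        c,t=np.cos(p[2]),np.sin(p[2]);return [p[0]+c*l[0]-t*l[1],p[1]+t*l[0]+c*l[1],z]
    f=lambda p:np.concatenate([proj(c,w(p,l))-q for c,Q in((s,sc),(d,sd)) for l,q in zip(L,Q)])
    r=least_squares(f,x0,loss='soft_l1');print(name,np.round(r.x,4),np.degrees(r.x[2]),np.round(r.fun,1));return r.x,w
S1=lambda u,v:np.array([310+u/5,170+v/5]);S2=lambda u,v:np.array([235+(u-400)/5,210+v/5])
D1=lambda u,v:np.array([305+u/5,160+(v-300)/5]);D2=lambda u,v:np.array([285+(u-400)/5,232+(v-300)/5])
print(onz(s,*S1(195,130),.035),onz(d,*D1(195,445),.035))
a=onz(s,*S1(180,155),.035);b=onz(s,*S1(215,100),.035);print(a,b)
fit('chg',.045,.06,[S1(118,170),S1(212,210),S1(280,128),S1(190,88)],[D1(150,530),D1(277,520),D1(245,430),D1(120,440)],[b[0],b[1],np.arctan2(*(a-b)[[1,0]])-np.pi/2])
a=onz(s,*S2(570,185),.012);b=onz(s,*S2(710,140),.012)
p,w=fit('tst',.065,.085,[S2(460,150),S2(530,263),S2(742,185),S2(690,100)],[D2(440,540),D2(655,592),D2(770,410),D2(615,367)],[b[0],b[1],np.arctan2(*(a-b)[[1,0]])-np.pi/2])
# hood offset: outer opening top corners  tool: print predicted pixels per offset
for off in(-.01,0,.01):
    print(off,[np.round((proj(s,w(p,(-.025+x,.03+off+y),.064))-[235,210])*5+[400,0]).tolist()+np.round((proj(d,w(p,(-.025+x,.03+off+y),.064))-[285,232])*5+[400,300]).tolist() for x,y in((-.0225,0),(.0225,0),(-.0225,.034),(.0225,.034))])
print(get_obs()['time_s'])
```

```text
[ 0.53638414 -0.20368354  0.035     ] [ 0.53890739 -0.21870892  0.035     ]
[ 0.52149278 -0.17502721  0.035     ] [ 0.5537488  -0.24020897  0.035     ]
chg [ 0.5358 -0.2122  0.3419] 19.588990604047744 [-0.8 -0.   0.7  0.6  1.5 -0.3 -0.3 -0.3 -0.9  0.5  0.5  0.4  0.1 -0.2
 -0.2 -0.3]
tst [ 0.5211  0.1571 -0.2224] -12.7418550458629 [ 0.2 -1.5 -0.7  0.8  1.7  1.2 -2.7 -5.2 -0.2 -1.7  1.   1.7  1.1  0.5
 -8.8 -2.4]
-0.01 [[602.0, 169.0, 679.0, 442.0], [577.0, 126.0, 602.0, 420.0], [556.0, 184.0, 654.0, 480.0], [532.0, 141.0, 576.0, 457.0]]
0 [[589.0, 174.0, 672.0, 453.0], [564.0, 131.0, 594.0, 431.0], [542.0, 189.0, 646.0, 492.0], [518.0, 145.0, 568.0, 469.0]]
0.01 [[575.0, 178.0, 664.0, 464.0], [551.0, 135.0, 587.0, 442.0], [529.0, 193.0, 638.0, 504.0], [505.0, 150.0, 560.0, 480.0]]
0.15
```

```bash
cat >> h.py <<'E'
from scipy.spatial.transform import Rotation as Ro
def goal(pos,xang,tilt=0):
    """tool x at world angle xang (deg), pointing down, then nosed: tool x drops by tilt rad; pos=TCP"""
    a=np.radians(xang); h=np.array([np.cos(a),np.sin(a),0]); z=np.array([0,0,1.])
    x=h*np.cos(tilt)-z*np.sin(tilt); zz=-h*np.sin(tilt)-z*np.cos(tilt)
    R=np.c_[x,np.cross(zz,x),zz]; o=get_obs(); R0=np.array(o['eef_rot'])
    t=R0.T@(np.array(pos)-o['ee_pos'])*1e3; r=Ro.from_matrix(R0.T@R).as_rotvec(degrees=True)
    print('t',np.round(t,1),'r',np.round(r,2),'rows',np.linalg.norm(t)/41.7,np.linalg.norm(r)/7.16); return R
E
python3 - <<'E'
from h import *
print(np.round(get_obs()['eef_rot'],3)); goal([.536,-.212,.22],109.6)
E
```

```text
[[ 0.958  0.288 -0.   ]
 [ 0.288 -0.958  0.001]
 [-0.    -0.002 -1.   ]]
t [ 452.4 -167.2   10.9] r [-7.000e-02 -7.000e-02 -9.288e+01] rows 11.568556558793151 12.972560250400987
```

>>> carry_out(
  rows="452 -167 11 0 0 -92.9 85;452 -167 11 0 0 -92.9 85;452 -167 11 0 0 -92.9 85;452 -167 11 0 0 -92.9 85;452 -167 11 0 0 -92.9 85;452 -167 11 0 0 -92.9 85;452 -167 11 0 0 -92.9 85;452 -167 11 0 0 -92.9 85;452 -167 11 0 0 -92.9 85;452 -167 11 0 0 -92.9 85;452 -167 11 0 0 -92.9 85;452 -167 11 0 0 -92.9 85;452 -167 11 0 0 -92.9 85;452 -167 11 0 0 -92.9 85;452 -167 11 0 0 -92.9 85;452 -167 11 0 0 -92.9 85;452 -167 11 0 0 -92.9 85",
  newtons=60,
)

```text
time_s: 1.57
ee_pos: [0.5351, -0.2135, 0.2203]
eef_rot: [[-0.333, 0.943, -0.0], [0.943, 0.333, 0.0], [0.0, -0.0, -1.0]]
wrist_force: [0.2, 0.1, 0.2]
opening: 0.0851
gripper_force: 0.0
```

Run:
```python
from h import *
d=save('wrist','w1'); c=proj(d,[.536,-.212,.035]);print(c,d['p'],get_obs()['time_s'])
a=cv2.imread('pics/w1.png');u,v=int(c[0])-100,int(c[1])-75;u=max(0,min(u,440));v=max(0,min(v,250));print(u,v)
cv2.imwrite('pics/w1c.png',cv2.resize(a[v:v+150,u:u+200],(800,600),interpolation=cv2.INTER_CUBIC))
```

```text
[322.27673937 179.24513453] [0.5350728276317073, -0.2134598184857747, 0.22034022271642173] 1.6167
222 104
```

View pics/w1c.png

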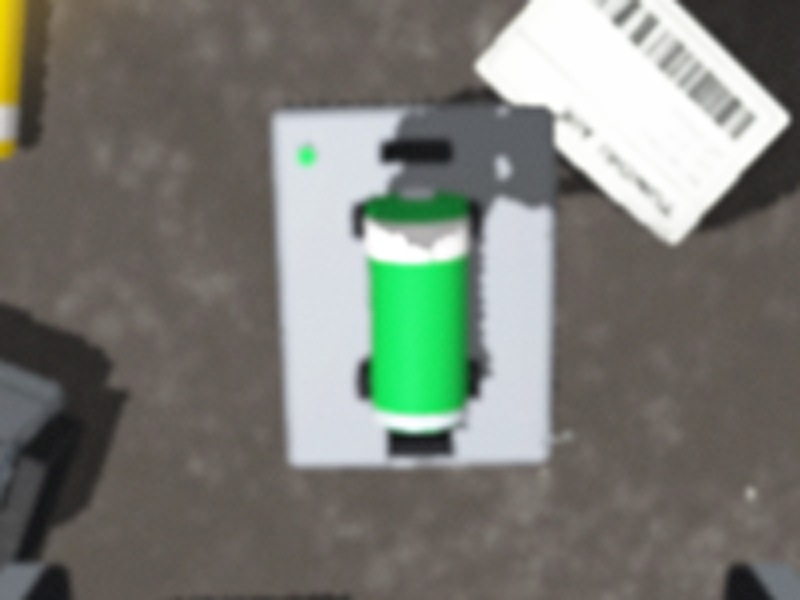

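The cell is upright in the picture: nub rim at crop (417,222), flat end at (420,431), dock aligned with the tool to within a degree.

Run:
```python
from h import *
d=load('w1');f=lambda u,v,z:onz(d,222+u/4,104+v/4,z)
n=f(417,220,.05);b=f(421,431,.05);v=n-b;L=np.linalg.norm(v);print(L,np.degrees(np.arctan2(v[1],v[0])))
c=[f(x,y,.012) for x,y in((273,112),(553,105),(550,462),(290,466))];m=sum(c)/4
e=(c[0]+c[1]-c[2]-c[3]);ang=np.degrees(np.arctan2(e[1],e[0]));print('plate',m,ang)
u=v/L;print('cell origin from nub',n-u*.034,'flat',b+u*.034)
```

```text
0.06337783728030613 110.92401308217106
plate [ 0.54174789 -0.2129379   0.012     ] 110.94401701478382
cell origin from nub [ 0.5433631  -0.21703017  0.05      ] flat [ 0.54171239 -0.21271281  0.05      ]
```

Run:
```python
from h import *
goal([.5427,-.2159,.023],110.9)
```

```text
t [ -4.8   6.4 197.4] r [-0.01 -0.   -1.44] rows 4.737696777638913 0.20134672302473786
```

>>> carry_out(
  rows="-4.8 6.4 60 0 0 -1.4 60;-4.8 6.4 100 0 0 -1.4 60;-4.8 6.4 135 0 0 -1.4 60;-4.8 6.4 165 0 0 -1.4 60;-4.8 6.4 185 0 0 -1.4 60;-4.8 6.4 197 0 0 -1.4 60;-4.8 6.4 197 0 0 -1.4 60;-4.8 6.4 197 0 0 -1.4 60;-4.8 6.4 197 0 0 -1.4 20;-4.8 6.4 197 0 0 -1.4 20;-4.8 6.4 197 0 0 -1.4 20;-4.8 6.4 197 0 0 -1.4 20;-4.8 6.4 197 0 0 -1.4 20;-4.8 6.4 197 0 0 -1.4 20;-4.8 6.4 197 0 0 -1.4 20",
  newtons=60,
)

```text
time_s: 2.87
ee_pos: [0.5445, -0.2162, 0.0253]
eef_rot: [[-0.358, 0.934, 0.003], [0.934, 0.358, -0.002], [-0.003, 0.002, -1.0]]
wrist_force: [-1.9, -1.8, 6.1]
opening: 0.0283
gripper_force: 58.8
```

>>> carry_out(
  rows="0 0 0 0 0 0 15;0 0 0 0 0 0 15;0 0 0 0 0 0 15;0 0 0 0 0 0 15",
  newtons=60,
)

```text
time_s: 3.2
ee_pos: [0.5445, -0.2162, 0.0253]
eef_rot: [[-0.358, 0.934, 0.003], [0.934, 0.358, -0.002], [-0.003, 0.002, -1.0]]
wrist_force: [-1.2, -1.5, 6.3]
opening: 0.0282
gripper_force: 58.8
```

>>> carry_out(
  rows="0 0 -10 0 0 0 15;0 0 -25 0 0 0 15;0 0 -50 0 0 0 15;0 0 -85 0 0 0 15;0 0 -125 0 0 0 15;0 0 -160 0 0 0 15;0 0 -180 0 0 0 15;0 0 -180 0 0 0 15;0 0 -180 0 0 0 15",
)

```text
time_s: 3.95
ee_pos: [0.5446, -0.2154, 0.2055]
eef_rot: [[-0.359, 0.933, 0.004], [0.933, 0.359, -0.001], [-0.003, 0.003, -1.0]]
wrist_force: [-1.1, -0.1, -1.5]
opening: 0.0278
gripper_force: 59.6
```

Run:
```python
from h import *
goal([.47,.11,.20],77.3)
```

```text
t [330.6  47.1   4.8] r [ 0.24  0.09 33.72] rows 8.007903461491901 4.710277945844853
```

Run:
```python
from h import *
goal([.45,.183,.20],77.3)
```

```text
t [405.9  54.6   4.6] r [ 0.24  0.09 33.72] rows 9.8215046902835 4.710277945844853
```

>>> carry_out(
  rows="25 3 5 0 0 3 15;60 8 5 0 0 8 15;100 14 5 0 0 14 15;140 19 5 0 0 20 15;180 24 5 0 0 26 15;220 30 5 0 0 31 15;260 35 5 0 0 33.7 15;300 41 5 0 0 33.7 15;340 46 5 0 0 33.7 15;375 50 5 0 0 33.7 15;395 53 5 0 0 33.7 15;406 55 5 0 0 33.7 15;406 55 5 0 0 33.7 15;406 55 5 0 0 33.7 15;406 55 5 0 0 33.7 15",
)

```text
time_s: 5.2
ee_pos: [0.4491, 0.1822, 0.1977]
eef_rot: [[0.221, 0.975, -0.001], [0.975, -0.221, -0.001], [-0.002, -0.001, -1.0]]
wrist_force: [0.4, 0.2, -1.1]
opening: 0.0284
gripper_force: 59.5
```

Run:
```python
from h import *
d=save('wrist','w2'); print(d['p'],get_obs()['time_s'])
a=cv2.imread('pics/w2.png');u,v=240,20
print(proj(d,[.4967,.1626,.018]))
cv2.imwrite('pics/w2c.png',cv2.resize(a[v:v+240,u:u+320],(800,600),interpolation=cv2.INTER_CUBIC))
```

```text
[0.4490586147209372, 0.18224745789206398, 0.19767463404230262] 5.25
[363.74573918 187.73481903]
```

View pics/w2c.png

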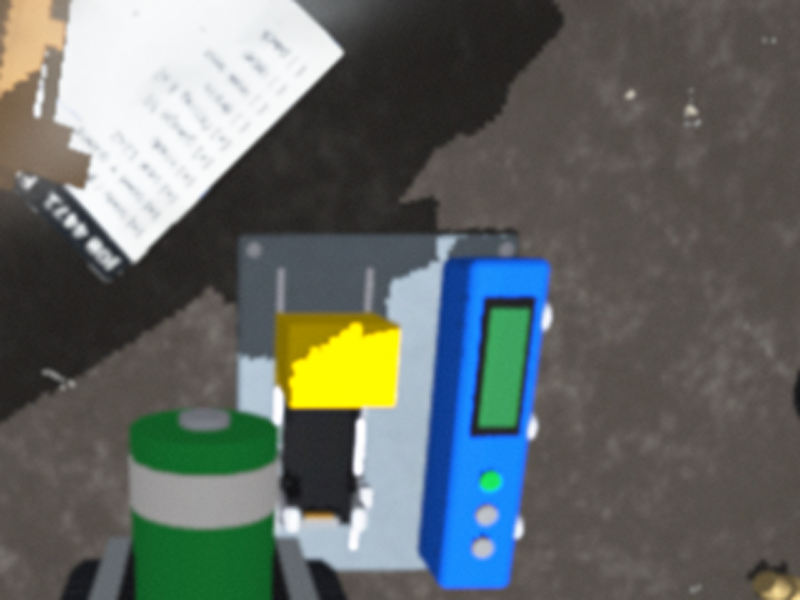

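Run:
```python
from h import *
d=load('w2');f=lambda u,v,z:onz(d,240+u/2.5,20+v/2.5,z)
TL,TR=f(237,236,.012),f(518,234,.012);e=TR-TL
print('width',np.linalg.norm(e),'xang',np.degrees(np.arctan2(e[1],e[0])))
ux=e/np.linalg.norm(e);uy=np.array([-ux[1],ux[0],0])
B=f(400,569,.012);print('len',(TL-B)@uy)
C=TL+ux*.065-uy*.085; C2=TR-ux*.065-uy*.085;C3=B+uy*.085; print('centre',C,C2,'y by rear',(C3-C)@uy)
l=lambda p:np.round([(p-C)@ux*1e3,(p-C)@uy*1e3],1)
for n,u,v,z in(('hoodL',292,408,.064),('hoodR',397,407,.064),('hoodbackR',362,316,.064),('hoodbackL',276,314,.064),('stop',320,514,.026),('stopb',320,522,.026),('cradR',357,480,.018),('cradL',283,450,.018),('clipL',290,520,.046),('clipLtop',292,480,.046),('clipR',362,490,.046),('clipRb',355,545,.046),('slotL',281,270,.012),('slotR',369,270,.012),('nub',205,418,.2)):print(n,l(f(u,v,z)))
print(C)
```

```text
width 0.1289296461618037 xang -12.022572652191934
len 0.16838892316057566
centre [0.52622014 0.15650374 0.012     ] [0.52517326 0.15672669 0.012     ] y by rear 0.00161107683942434
hoodL [-44.6  16.4]
hoodR [-1.3 16.4]
hoodbackR [-17.7  53.6]
hoodbackL [-51.9  54.7]
stop [-24.6 -46.1]
stopb [-24.4 -50.3]
cradR [ -5.5 -31.4]
cradL [-42.5 -15.5]
clipL [-41.8 -40.7]
clipLtop [-41.4 -21.2]
clipR [ -9.4 -26.4]
clipRb [-11.2 -53.6]
slotL [-44.6  69.7]
slotR [-3.8 69.3]
nub [-80.4  46.8]
[0.52622014 0.15650374 0.012     ]
```

Run:
```python
from h import *
d=load('w2');R=np.array(d['R']);p=np.array(d['p'])
f=lambda u,v,z:np.round(R.T@(onz(d,240+u/2.5,20+v/2.5,z)-p)*1e3,1)
print('nub',f(205,417,.2074),'rim top of nub end',f(203,452,.2224),f(203,458,.2224),'band end',f(203,520,.2224),'edges',f(131,430,.2074),f(278,430,.2074))
```

```text
nub [39.7 -0.  -9.8] rim top of nub end [ 37.   -0.4 -24.8] [ 35.9  -0.4 -24.8] band end [ 23.9  -0.4 -24.8] edges [ 37.  -14.8  -9.8] [37.1 14.5 -9.8]
```

```bash
cat >> h.py <<'E'
XA=77.8; C0=np.array([.5257,.1566,.018]); a_=np.radians(XA); UY=np.array([np.cos(a_),np.sin(a_),0]);UX=np.array([UY[1],-UY[0],0])
B0=C0-UX*.0237-UY*.012
IN=np.array([.0025,0,-.0097])
def cellgoal(y,z,th,x=0,B=B0):
    "cell origin at bay (x,y,z above floor) mm, tilt th"
    O=B+UX*x/1e3+UY*y/1e3+np.array([0,0,z/1e3]); a=np.radians(XA); h=UY;Z=np.array([0,0,1.])
    xx=h*np.cos(th)-Z*np.sin(th); zz=-h*np.sin(th)-Z*np.cos(th);R=np.c_[xx,np.cross(zz,xx),zz]
    return goal(O-R@IN,XA,th)
def state(B=B0):
    o=get_obs();R=np.array(o['eef_rot']);O=np.array(o['ee_pos'])+R@IN-B;f=np.array(o['wrist_force'])
    th=np.arcsin(-R[2,0]); nub=O+R[:,0]*.036; fl=O-R[:,0]*.034
    g=lambda v:np.round([v@UX*1e3,v@UY*1e3,v[2]*1e3],1)
    print('t',o['time_s'],'O',g(O),'nub',g(nub),'flat',g(fl),'th',round(th,3),'F',g(f/1e3),'M',np.round(o['wrist_torque'],2),'op',o['opening'],o['gripper_force'])
E
python3 - <<'E'
from h import *
state(); cellgoal(-16,75,.4); cellgoal(-16,44,.4)
E
```

```text
t 5.25 O [-56.4  23.3 189.6] nub [-56.   59.3 189.5] flat [-56.7 -10.7 189.6] th 0.001 F [ 0.7 -0.2 -0.4] M [-0.03 -0.01  0.02] op 0.02760096630590943 59.51081335544586
t [-42.2  56.9 112.8] r [ -0.15 -22.86  -0.57] rows 3.195152162969658 3.1934619798656376
t [-42.2  56.9 143.8] r [ -0.15 -22.86  -0.57] rows 3.845093733500327 3.1934619798656376
```

>>> carry_out(
  rows="-10 15 5 0 -5 -0.2 15;-25 35 20 0 -11 -0.4 15;-36 50 45 0 -17 -0.5 15;-42 57 70 0 -22 -0.6 15;-42 57 95 0 -22.9 -0.6 15;-42 57 109 0 -22.9 -0.6 15;-42 57 113 0 -22.9 -0.6 15;-42 57 113 0 -22.9 -0.6 15;-42 57 113 0 -22.9 -0.6 15;-42 57 113 0 -22.9 -0.6 15",
)

```text
time_s: 6.08
ee_pos: [0.4966, 0.1298, 0.0868]
eef_rot: [[0.194, 0.978, -0.082], [0.901, -0.211, -0.379], [-0.388, 0.0, -0.922]]
wrist_force: [0.1, 0.5, -2.1]
opening: 0.0283
gripper_force: 59.5
```

Run:
```python
from h import *
state()
d=save('wrist','w3');e=save('side','s3')
a=cv2.imread('pics/w3.png')[60:360,120:520];b=cv2.imread('pics/side0.png')
c=cv2.imread('pics/s3.png')[215:305,275:395]
cv2.imwrite('pics/m3.png',np.hstack([cv2.resize(a,(400,300)),cv2.resize(c,(400,300),interpolation=cv2.INTER_CUBIC)]))
cellgoal(-16,44,.4);cellgoal(-10,36,.4);cellgoal(-8,31,.4)
```

```text
t 6.0833 O [  0.9 -14.3  76.7] nub [ 0.9 18.9 62.8] flat [  0.9 -45.7  89.9] th 0.398 F [ 0.   0.5 -2.1] M [ 0.38 -0.12 -0.02] op 0.028276211239486065 59.5312374830246
t [10.9 -0.9 31. ] r [ 0.05 -0.13  0.05] rows 0.7879851879875143 0.020132795840479455
t [19.5 -0.9 36. ] r [ 0.05 -0.13  0.05] rows 0.9830405735629016 0.020132795840479455
t [23.3 -0.9 39.9] r [ 0.05 -0.13  0.05] rows 1.1076220705778053 0.020132795840479455
```

View pics/m3.png

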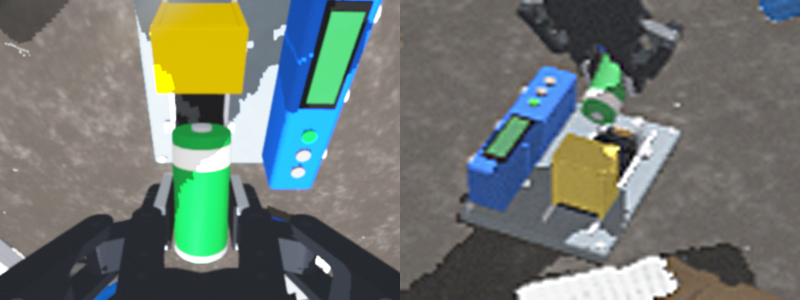

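The cell is lined up with the hood (hood edge centre at x≈200, cell nub at x≈201), the tilt is right and nothing is in the way. I go down and in.

>>> carry_out(
  rows="6 -0.9 15 0 0 0 15;11 -0.9 26 0 0 0 15;11 -0.9 31 0 0 0 15;15 -0.9 33.5 0 0 0 15;19.5 -0.9 36 0 0 0 15;19.5 -0.9 36 0 0 0 15;19.5 -0.9 36 0 0 0 15;19.5 -0.9 36 0 0 0 15",
)

```text
time_s: 6.85
ee_pos: [0.4959, 0.1343, 0.045]
eef_rot: [[0.192, 0.978, -0.083], [0.901, -0.209, -0.38], [-0.389, -0.001, -0.921]]
wrist_force: [0.1, -0.8, -0.6]
opening: 0.0279
gripper_force: 59.5
```

Run:
```python
from h import *
d=load('w3')
for u,z in((275,.064),(366,.064)):
    P=onz(d,u,154,z)-B0; print(P@UX*1e3,P@UY*1e3)
state()
cellgoal(-8,31,.4);cellgoal(-6,31,.4);cellgoal(-2,31,.4);cellgoal(2,31,.4)
```

```text
-23.67978351004414 28.899240967258397
24.00791331829536 29.023896635383796
t 6.85 O [ -0.8 -10.   35. ] nub [-0.8 23.2 21. ] flat [ -0.7 -41.3  48.2] th 0.399 F [ 0.3 -0.8 -0.6] M [ 0.4  -0.07  0.  ] op 0.02793410140375621 59.53128397464752
t [3.4 0.8 2.9] r [-0.03 -0.04  0.14] rows 0.10760252247534362 0.020532873279997792
t [5.2 0.8 2.1] r [-0.03 -0.04  0.14] rows 0.13577191659941082 0.020532873279997792
t [8.9 0.8 0.5] r [-0.03 -0.04  0.14] rows 0.21435331217155235 0.020532873279997792
t [12.6  0.8 -1. ] r [-0.03 -0.04  0.14] rows 0.303089451635127 0.020532873279997792
```

>>> carry_out(
  rows="1 0.3 1 0 0 0 15;2 0.5 2 0 0 0 15;3.4 0.8 2.9 0 0 0 15;4.3 0.8 2.5 0 0 0 15;5.2 0.8 2.1 0 0 0 15;6.1 0.8 1.7 0 0 0 15;7 0.8 1.3 0 0 0 15;7 0.8 1.3 0 0 0 15;7 0.8 1.3 0 0 0 15;7 0.8 1.3 0 0 0 15",
)

```text
time_s: 7.68
ee_pos: [0.4974, 0.1393, 0.0406]
eef_rot: [[0.192, 0.978, -0.084], [0.901, -0.21, -0.381], [-0.39, -0.002, -0.921]]
wrist_force: [1.0, -4.2, -1.4]
opening: 0.0276
gripper_force: 59.4
```

Run:
```python
from h import *
state()
```

```text
t 7.6833 O [-0.3 -4.8 30.6] nub [-0.4 28.3 16.6] flat [ -0.3 -36.1  43.9] th 0.401 F [ 1.9 -3.9 -1.4] M [-0.44 -0.15 -0.01] op 0.02759182991038131 59.39659059047699
```

Run:
```python
from h import *
cellgoal(0.5,30.6,.4)
```

```text
t [ 4.9  0.3 -2.1] r [-0.08  0.03  0.13] rows 0.12816295039845432 0.021712703373678338
```

>>> carry_out(
  rows="0.8 0 -0.3 0 0 0 15;1.6 0 -0.7 0 0 0 15;2.4 0 -1 0 0 0 15;3.2 0 -1.4 0 0 0 15;4 0 -1.7 0 0 0 15;4.9 0 -2.1 0 0 0 15;4.9 0 -2.1 0 0 0 15;4.9 0 -2.1 0 0 0 15;4.9 0 -2.1 0 0 0 15",
)

```text
time_s: 8.43
ee_pos: [0.498, 0.143, 0.0408]
eef_rot: [[0.192, 0.978, -0.084], [0.899, -0.21, -0.384], [-0.393, -0.002, -0.92]]
wrist_force: [1.1, -8.7, -1.2]
opening: 0.0278
gripper_force: 59.4
```

Run:
```python
from h import *
state()
d=save('wrist','w4');c=proj(d,d['p']);print(c)
a=cv2.imread('pics/w4.png')[80:380,170:470];e=save('side','s4');cc=cv2.imread('pics/s4.png')[225:295,290:360]
cv2.imwrite('pics/m4.png',np.hstack([cv2.resize(a,(400,400)),cv2.resize(cc,(400,400),interpolation=cv2.INTER_CUBIC)]))
cellgoal(1.2,30,.4)
```

```text
t 8.4333 O [-0.5 -1.1 30.7] nub [-0.5 32.  16.6] flat [ -0.4 -32.3  44.1] th 0.404 F [ 2.9 -8.3 -1.2] M [-1.26 -0.25  0.07] op 0.027832982444120195 59.37818706035614
[321.64461532 249.65313192]
t [ 2.4  0.5 -0.2] r [-0.08  0.22  0.13] rows 0.0593818041583718 0.037544638590786425
```

View pics/m4.png

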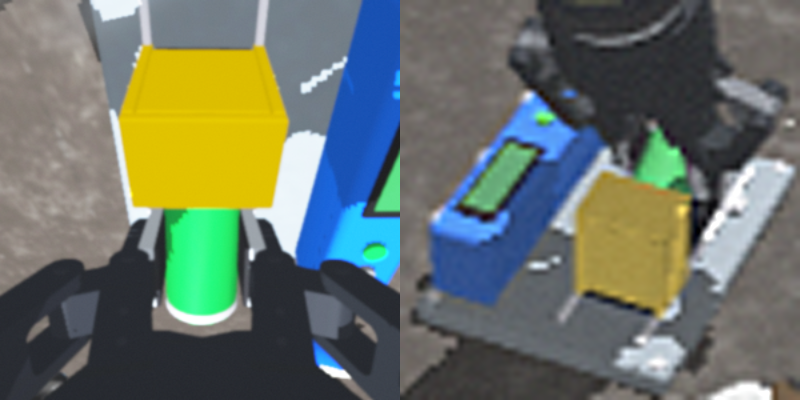

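Nub is under the hood, the flat end is raised, and force matches the spring slope (8 N, about 6 mm in). I press about 2.5 mm more.

>>> carry_out(
  rows="0.6 0.1 -0.2 0 0 0 15;1.2 0.2 -0.5 0 0 0 15;1.8 0.3 -0.7 0 0 0 15;2.4 0.4 -0.9 0 0 0 15;3 0.4 -1.2 0 0 0 15;3 0.4 -1.2 0 0 0 15;3 0.4 -1.2 0 0 0 15",
)

```text
time_s: 9.12
ee_pos: [0.4985, 0.145, 0.0408]
eef_rot: [[0.192, 0.978, -0.085], [0.898, -0.21, -0.386], [-0.395, -0.003, -0.919]]
wrist_force: [-0.6, -11.1, -0.5]
opening: 0.0279
gripper_force: 59.4
```

Run:
```python
from h import *
state()
cellgoal(2,25,.27);cellgoal(2.3,20,.13);cellgoal(2.3,17,.06)
```

```text
t 9.1167 O [-0.4  1.  30.7] nub [-0.5 34.1 16.5] flat [ -0.3 -30.2  44.2] th 0.406 F [  1.8 -11.   -0.5] M [-1.69 -0.13  0.09] op 0.027877685984698895 59.39688205718994
t [4.5 0.4 5.1] r [-0.12  7.81  0.13] rows 0.16425168636277226 1.090404477098698
t [8.2 0.5 9.7] r [-0.13 15.83  0.12] rows 0.30373568467731893 2.210566064241526
t [10.   0.5 12.4] r [-0.14 19.84  0.12] rows 0.3826856158913415 2.7706912788464133
```

>>> carry_out(
  rows="0.8 0 0.9 0 1.3 0 15;1.5 0.1 1.7 0 2.6 0 15;2.2 0.1 2.5 0 3.9 0 15;3 0.1 3.4 0 5.2 0 15;3.7 0.2 4.2 0 6.5 0 15;4.4 0.2 5 0 7.8 0 15;4.4 0.2 5 0 7.8 0 15;4.4 0.2 5 0 7.8 0 15",
)

```text
time_s: 9.78
ee_pos: [0.4987, 0.1461, 0.0351]
eef_rot: [[0.202, 0.978, -0.059], [0.942, -0.211, -0.262], [-0.268, -0.002, -0.963]]
wrist_force: [-1.3, -12.8, 4.1]
opening: 0.0281
gripper_force: 59.9
```

Run:
```python
from h import *
state()
cellgoal(2.3,20.3,.13);cellgoal(2.3,17.5,.06);cellgoal(2.3,15.5,.0)
```

```text
t 9.7833 O [-0.4  1.  25.7] nub [-0.5 35.7 16.1] flat [ -0.4 -31.7  34.8] th 0.271 F [  1.4 -12.8   4.1] M [-2.4   0.23  0.04] op 0.02812455536612652 59.851900935173035
t [4.1 0.4 5.1] r [-0.12  8.1   0.07] rows 0.15787518539434767 1.1313931118589495
t [5.5 0.4 7.9] r [-0.12 12.11  0.06] rows 0.2314520121737934 1.691493595818005
t [6.7 0.4 9.8] r [-0.12 15.55  0.06] rows 0.2850562918482526 2.1716017533630194
```

>>> carry_out(
  rows="0.4 0 0.8 0 1.3 0 15;0.9 0 1.6 0 2.6 0 15;1.3 0.1 2.5 0 3.9 0 15;1.7 0.1 3.5 0 5.2 0 15;2.2 0.2 4.5 0 6.5 0 15;2.6 0.2 5.5 0 8 0 15;2.6 0.2 5.5 0 8 0 15;2.6 0.2 5.5 0 8 0 15",
)

```text
time_s: 10.45
ee_pos: [0.4989, 0.1468, 0.0284]
eef_rot: [[0.209, 0.977, -0.03], [0.969, -0.211, -0.128], [-0.132, -0.003, -0.991]]
wrist_force: [-3.0, -13.7, 2.5]
opening: 0.0277
gripper_force: 59.8
```

Run:
```python
from h import *
state()
cellgoal(0.8,17.5,.06);cellgoal(.5,15.2,.0)
```

```text
t 10.45 O [-0.4  0.5 19.7] nub [-0.4 36.2 15. ] flat [ -0.4 -33.2  24.2] th 0.132 F [ -0.1 -14.    2.5] M [-2.38  0.27 -0.01] op 0.02766880026856451 59.82903599739075
t [1.3 0.4 2.3] r [-0.15  4.14  0.01] rows 0.06449072863909147 0.57816194411346
t [1.9 0.5 4.7] r [-0.15  7.57  0.  ] rows 0.1225831152619721 1.0581291487625113
```

Force is near the spring's limit, so I back off a little before lowering.

>>> carry_out(
  rows="-0.8 0 0.1 0 0 0 15;-1.6 0 0.2 0 0 0 15;-1.6 0 0.2 0 0 0 15;-1.6 0 0.2 0 0 0 15",
)

```text
time_s: 10.78
ee_pos: [0.4989, 0.1466, 0.0284]
eef_rot: [[0.208, 0.978, -0.03], [0.969, -0.211, -0.126], [-0.13, -0.003, -0.992]]
wrist_force: [-1.3, -10.0, 3.0]
opening: 0.0275
gripper_force: 59.8
```

Run:
```python
from h import *
state()
d=save('wrist','w5')
a=cv2.imread('pics/w5.png')[80:380,170:470];e=save('scene','c5');cc=cv2.imread('pics/c5.png')[210:265,245:300]
cv2.imwrite('pics/m5.png',np.hstack([cv2.resize(a,(400,400)),cv2.resize(cc,(400,400),interpolation=cv2.INTER_CUBIC)]))
```

```text
t 10.7833 O [-0.4  0.3 19.7] nub [-0.4 35.9 15. ] flat [ -0.3 -33.5  24.1] th 0.13 F [  0.8 -10.    3. ] M [-1.91  0.24 -0.01] op 0.02753969161254495 59.82744097709656
```

View pics/m5.png

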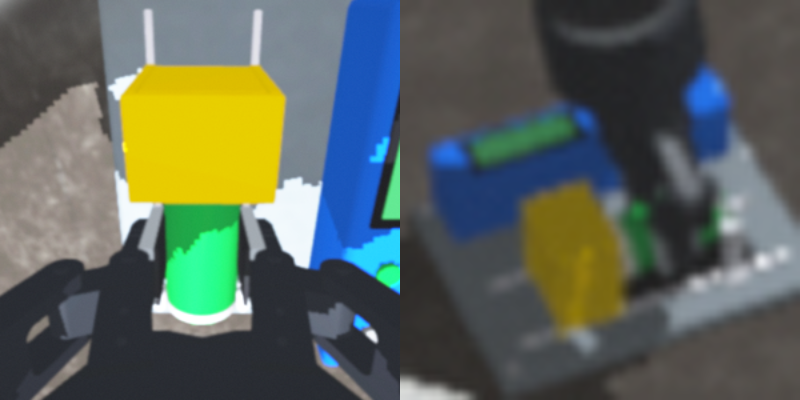

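Run:
```python
from h import *
cellgoal(0.5,17.2,.06);cellgoal(.5,15.2,.0)
```

```text
t [1.3 0.4 2.6] r [-0.16  4.03  0.06] rows 0.07028833097028915 0.5627137476525526
t [2.1 0.4 4.7] r [-0.16  7.46  0.06] rows 0.12376139346500051 1.0426110233207664
```

>>> carry_out(
  rows="0.3 0 0.6 0 1 0 15;0.7 0.1 1.3 0 2 0 15;1 0.2 1.9 0 3 0 15;1.4 0.2 2.6 0 4 0 15;1.4 0.2 2.6 0 4 0 15;1.4 0.2 2.6 0 4 0 15",
)

```text
time_s: 11.38
ee_pos: [0.4989, 0.1469, 0.0253]
eef_rot: [[0.211, 0.977, -0.016], [0.976, -0.211, -0.059], [-0.061, -0.003, -0.998]]
wrist_force: [-0.5, -12.2, 1.1]
opening: 0.0279
gripper_force: 59.9
```

Run:
```python
from h import *
state()
cellgoal(.3,15.2,.0);cellgoal(.3,15.2,-.03)
```

```text
t 11.3833 O [-0.4 -0.1 16.8] nub [-0.4 35.8 14.6] flat [ -0.4 -34.   18.9] th 0.061 F [  2.1 -12.1   1.1] M [-2.18  0.25 -0.07] op 0.02787114380903801 59.89821195602417
t [1.1 0.4 1.7] r [-0.18  3.52  0.01] rows 0.04956043716326078 0.4923784029021065
t [1.4 0.4 1.8] r [-0.18  5.24  0.  ] rows 0.05459129932022384 0.7322336546363045
```

>>> carry_out(
  rows="0.2 0 0.6 0 1 0 15;0.4 0 1.1 0 2 0 15;0.6 0 1.5 0 3 0 15;0.7 0 1.8 0 3.8 0 15;0.7 0 1.8 0 3.8 0 15;0.7 0 1.8 0 3.8 0 15",
)

```text
time_s: 11.88
ee_pos: [0.4991, 0.1476, 0.0235]
eef_rot: [[0.211, 0.977, -0.002], [0.977, -0.211, 0.005], [0.005, -0.003, -1.0]]
wrist_force: [-2.1, -11.1, 2.3]
opening: 0.0281
gripper_force: 60.1
```

Run:
```python
from h import *
state()
```

```text
t 11.8833 O [-0.3  0.  15.2] nub [-0.3 36.  15.4] flat [ -0.4 -34.   15.1] th -0.005 F [  0.3 -11.3   2.3] M [-2.29  0.54 -0.06] op 0.02808527655603706 60.138670206069946
```

Level at floor height with low vertical force. I ease back so the flat end comes to rest against the stop.

>>> carry_out(
  rows="-0.7 0 0 0 0 0 15;-1.4 0 0.1 0 0 0 15;-2.1 0 0.2 0 0 0 15;-2.8 0 0.3 0 0 0 15;-3.4 0 0.4 0 0 0 15;-3.4 0 0.5 0 0 0 15;-3.4 0 0.5 0 0 0 15",
)

```text
time_s: 12.47
ee_pos: [0.4989, 0.1461, 0.0235]
eef_rot: [[0.21, 0.978, -0.001], [0.978, -0.21, 0.009], [0.008, -0.003, -1.0]]
wrist_force: [-2.7, -7.7, 5.2]
opening: 0.0279
gripper_force: 60.3
```

Run:
```python
from h import *
state()
```

```text
t 12.4667 O [-0.2 -1.5 15.2] nub [-0.3 34.5 15.5] flat [ -0.2 -35.5  14.9] th -0.008 F [-1.  -8.1  5.2] M [-1.51  0.59  0.04] op 0.02791379449117312 60.28759002685547
```

>>> carry_out(
  rows="-0.7 0 0 0 0 0 15;-1.4 0 0 0 0 0 15;-2 0 0 0 0 0 15;-2 0 0 0 0 0 15;-2 0 0 0 0 0 15",
)

```text
time_s: 12.88
ee_pos: [0.4987, 0.1449, 0.0235]
eef_rot: [[0.21, 0.978, -0.001], [0.978, -0.21, 0.01], [0.01, -0.003, -1.0]]
wrist_force: [-2.6, -5.4, 3.7]
opening: 0.0277
gripper_force: 60.3
```

Run:
```python
from h import *
state()
```

```text
t 12.8833 O [-0.2 -2.8 15.2] nub [-0.3 33.2 15.6] flat [ -0.2 -36.7  14.9] th -0.01 F [-1.4 -5.9  3.7] M [-1.24  0.59  0.07] op 0.027696070852331164 60.32972936773149
```

>>> carry_out(
  rows="-0.7 0 0 0 0 0 15;-1.4 0 0 0 0 0 15;-2 0 0 0 0 0 15;-2 0 0 0 0 0 15;-2 0 0 0 0 0 15",
)

```text
time_s: 13.3
ee_pos: [0.4987, 0.1444, 0.0235]
eef_rot: [[0.209, 0.978, -0.001], [0.978, -0.209, 0.014], [0.013, -0.003, -1.0]]
wrist_force: [-4.6, -1.0, 5.9]
opening: 0.0281
gripper_force: 61.7
```

Run:
```python
from h import *
state()
```

```text
t 13.3 O [-0.1 -3.3 15.2] nub [-0.2 32.7 15.7] flat [ -0.1 -37.3  14.8] th -0.013 F [-4.2 -2.   5.9] M [-0.32  0.88  0.01] op 0.02811003920008503 61.6565091535449
```

The cell is resting on the stop. I open a little and lift off.

>>> carry_out(
  rows="0 0 0 0 0 0 48;0 0 0 0 0 0 48;0 0 0 0 0 0 48;0 0 0 0 0 0 48;0 0 0 0 0 0 48;0 0 0 0 0 0 48;0 0 -5 0 0 0 48;0 0 -15 0 0 0 48;0 0 -35 0 0 0 48;0 0 -65 0 0 0 48;0 0 -100 0 0 0 48;0 0 -130 0 0 0 48;0 0 -140 0 0 0 48;0 0 -140 0 0 0 48",
)

```text
time_s: 14.47
ee_pos: [0.5019, 0.1428, 0.1671]
eef_rot: [[0.21, 0.978, 0.008], [0.978, -0.21, 0.015], [0.016, 0.005, -1.0]]
wrist_force: [0.5, 0.0, -0.0]
opening: 0.048
gripper_force: 0.0
```

Run:
```python
from h import *
state()
d=save('wrist','w6');B=B0-UY*.0031
print([proj(d,B+UY*y+np.array([0,0,.03])) for y in(.034,-.034)])
a=cv2.imread('pics/w6.png')[100:300,220:420];e=save('side','s6');cc=cv2.imread('pics/s6.png')[225:295,290:360]
cv2.imwrite('pics/m6.png',np.hstack([cv2.resize(a,(400,400),interpolation=cv2.INTER_CUBIC),cv2.resize(cc,(400,400),interpolation=cv2.INTER_CUBIC)]))
```

```text
t 14.4667 O [  3.3  -4.2 158.9] nub [  3.3  31.8 159.5] flat [  3.4 -38.1 158.3] th -0.016 F [ 0.5  0.1 -0. ] M [ 0.03  0.01 -0.02] op 0.048037611436583326 0.0
[array([317.54610699, 158.31980148]), array([317.54741712, 225.30206251])]
```

View pics/m6.png

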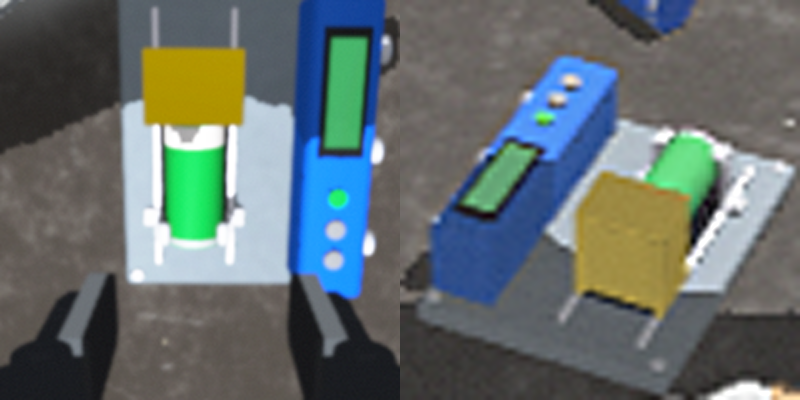

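The cell lies in the bay with the clips closing over it near the flat end. To make sure it is fully home, I press gently on its top with closed fingers; home is a top at z=0.048.

Run:
```python
from h import *
B=B0-UY*.0031
P=B-UY*.013;P[2]=.053;goal(P,XA)
```

```text
t [ -9.7  -0.6 110. ] r [-0.1  -0.71  0.1 ] rows 2.6476718040174965 0.10148112587687885
```

>>> carry_out(
  rows="-5 -0.6 20 0 -0.7 0 0;-9.7 -0.6 40 0 -0.7 0 0;-9.7 -0.6 60 0 -0.7 0 0;-9.7 -0.6 75 0 -0.7 0 0;-9.7 -0.6 88 0 -0.7 0 0;-9.7 -0.6 97 0 -0.7 0 0;-9.7 -0.6 104 0 -0.7 0 0;-9.7 -0.6 108 0 -0.7 0 0;-9.7 -0.6 110 0 -0.7 0 0;-9.7 -0.6 110 0 -0.7 0 0;-9.7 -0.6 110 0 -0.7 0 0",
)

```text
time_s: 15.48
ee_pos: [0.4972, 0.1343, 0.0534]
eef_rot: [[0.21, 0.978, -0.001], [0.978, -0.21, 0.001], [0.0, -0.001, -1.0]]
wrist_force: [0.5, 0.0, -0.2]
opening: -0.0001
gripper_force: 0.0
```

>>> carry_out(
  rows="0 0 0.8 0 0 0 0;0 0 1.6 0 0 0 0;0 0 2.4 0 0 0 0;0 0 3.2 0 0 0 0;0 0 3.2 0 0 0 0;0 0 3.2 0 0 0 0",
)

```text
time_s: 15.98
ee_pos: [0.4967, 0.1341, 0.0498]
eef_rot: [[0.21, 0.978, -0.002], [0.978, -0.21, 0.0], [-0.0, -0.002, -1.0]]
wrist_force: [-0.2, 0.5, 0.1]
opening: 0.0001
gripper_force: 0.0
```

>>> carry_out(
  rows="0 0 0.5 0 0 0 0;0 0 1 0 0 0 0;0 0 1.5 0 0 0 0;0 0 2 0 0 0 0;0 0 2 0 0 0 0;0 0 2 0 0 0 0",
)

```text
time_s: 16.48
ee_pos: [0.4968, 0.1341, 0.0481]
eef_rot: [[0.21, 0.978, -0.002], [0.978, -0.21, 0.0], [0.0, -0.002, -1.0]]
wrist_force: [-0.7, -0.0, 4.1]
opening: 0.0001
gripper_force: 1.9
```

>>> carry_out(
  rows="0 0 0.5 0 0 0 0;0 0 1 0 0 0 0;0 0 1 0 0 0 0;0 0 1 0 0 0 0",
)

```text
time_s: 16.82
ee_pos: [0.497, 0.1341, 0.0479]
eef_rot: [[0.21, 0.978, -0.001], [0.978, -0.21, 0.0], [0.0, -0.001, -1.0]]
wrist_force: [-2.2, -1.0, 10.0]
opening: 0.0002
gripper_force: 5.1
```

>>> carry_out(
  rows="0 0 -5 0 0 0 0;0 0 -25 0 0 0 0;0 0 -60 0 0 0 0;0 0 -100 0 0 0 0;0 0 -120 0 0 0 0;0 0 -120 0 0 0 0;0 0 -120 0 0 0 0",
)

```text
time_s: 17.4
ee_pos: [0.4981, 0.1344, 0.168]
eef_rot: [[0.21, 0.978, 0.001], [0.978, -0.21, 0.001], [0.002, 0.001, -1.0]]
wrist_force: [0.9, -0.7, -0.4]
opening: 0.0
gripper_force: 0.0
```

Run:
```python
from h import *
d=save('wrist','w7')
a=cv2.imread('pics/w7.png')[100:300,220:420]
cv2.imwrite('pics/m7.png',cv2.resize(a,(600,600),interpolation=cv2.INTER_CUBIC))
```

```text
(no output)
```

View pics/m7.png

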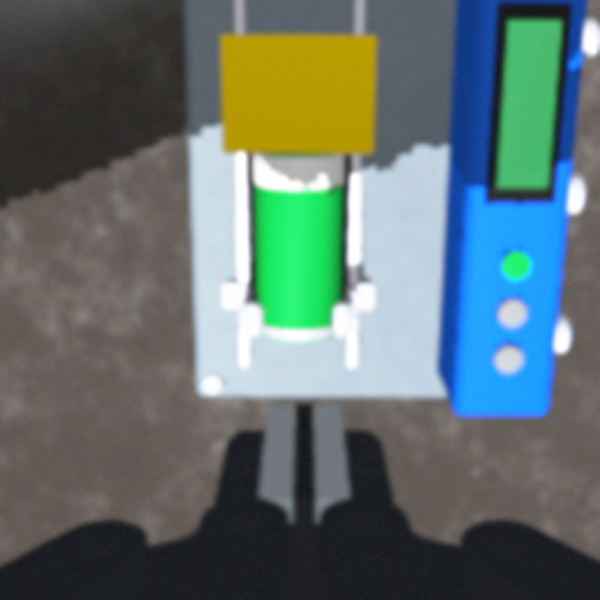

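The cell is seated: the clips close over it at about (250,320) and (343,320), its nub end is under the hood, and the top stays firm at z=0.048 under a 10 N press. I hand it in.

```bash
python3 -c "
from bench import close_job
print(close_job())"
```

```text
the job is handed in; nothing more can be done
None
```

The green cell is in the leak tester's bay: nub end under the hood, flat end against the stop, both clips closed over it, and its top at the loaded height (z = 0.048 m). The job was handed in at about 17 s with the arm clear; the push on the spring peaked at about 14 N, right at the figure given for its stop, before I backed off, and the final press down was about 10 N.

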